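# Pots onto their matching saucers

## Task

Pick out the four clay pots with a glazed rim and stand each one, upright and centred, in the saucer of its own colour. Set them down without dropping them: they are clay. Leave the plain clay pot and the black plastic pot standing where they are.

Things in the scene. Friction and masses are not known exactly. Their poses are not given: they have to be found in the camera images.
- pot_blue_c (a point): Loose, empty, open-topped terracotta plant pot whose thick rim band is glazed blue. 62 mm high; body tapers from 44 mm across at the foot to 55 mm; the rim band is a plain upright cylinder 64 mm across, from 42 to 62 mm above the foot (grip it across the band from outside, from above); mouth 51 mm across; about 0.11 kg. This point is on the pot's axis, half-way up (31 mm above the foot); z points up along the axis; round, so its yaw means nothing.
- pot_yellow_c (a point): Loose, empty, open-topped terracotta plant pot whose thick rim band is glazed yellow. 62 mm high; body tapers from 44 mm across at the foot to 55 mm; the rim band is a plain upright cylinder 64 mm across, from 42 to 62 mm above the foot (grip it across the band from outside, from above); mouth 51 mm across; about 0.11 kg. This point is on the pot's axis, half-way up (31 mm above the foot); z points up along the axis; round, so its yaw means nothing.
- pot_pink_c (a point): Loose, empty, open-topped terracotta plant pot whose thick rim band is glazed pink. 62 mm high; body tapers from 44 mm across at the foot to 55 mm; the rim band is a plain upright cylinder 64 mm across, from 42 to 62 mm above the foot (grip it across the band from outside, from above); mouth 51 mm across; about 0.11 kg. This point is on the pot's axis, half-way up (31 mm above the foot); z points up along the axis; round, so its yaw means nothing.
- pot_green_c (a point): Loose, empty, open-topped terracotta plant pot whose thick rim band is glazed green. 62 mm high; body tapers from 44 mm across at the foot to 55 mm; the rim band is a plain upright cylinder 64 mm across, from 42 to 62 mm above the foot (grip it across the band from outside, from above); mouth 51 mm across; about 0.11 kg. This point is on the pot's axis, half-way up (31 mm above the foot); z points up along the axis; round, so its yaw means nothing.
- saucer_blue: Round saucer glazed blue, firmly in place on the table. Flat inner floor 5 mm above the table and about 72 mm across, inside a low sloping rim 92 mm across and 13 mm high. Origin at the centre of its underside, on the table; z up.
- saucer_yellow: Round saucer glazed yellow, firmly in place on the table. Flat inner floor 5 mm above the table and about 72 mm across, inside a low sloping rim 92 mm across and 13 mm high. Origin at the centre of its underside, on the table; z up.
- saucer_pink: Round saucer glazed pink, firmly in place on the table. Flat inner floor 5 mm above the table and about 72 mm across, inside a low sloping rim 92 mm across and 13 mm high. Origin at the centre of its underside, on the table; z up.
- saucer_green: Round saucer glazed green, firmly in place on the table. Flat inner floor 5 mm above the table and about 72 mm across, inside a low sloping rim 92 mm across and 13 mm high. Origin at the centre of its underside, on the table; z up.
- pot_plain_c (a point): Bystander: loose terracotta pot of the same size and shape as the others with an unglazed, plain terracotta rim. It stays where it is. Point on its axis, half-way up (31 mm above its foot), z up.
- pot_black_c (a point): Bystander: loose black plastic pot of the same size and shape. It stays where it is. Point on its axis, half-way up (31 mm above its foot), z up.
Not all that is in view belongs to the job. Of the things that look like the saucer_yellow, take the one that is farthest from the robot's base at the start.

How it is judged:
By the outcome, as a careful person would: the job done as asked, in the order asked, and still so for the second after the job is handed in, with the robot touching nothing.
It also fails if it takes over 96 s, if anything falls off the work surface, if the arm or the gripper's body presses on something with over 40 N, if the wrist force passes 120 N, or if a joint passes its speed limit or range.

## Robot

A 7-joint arm with a two-finger parallel gripper is mounted at the origin on the work surface. World frame = base frame: x ahead of the robot, y to its left, z up, the work surface at z = 0. Lengths are in m, angles in degrees, forces in N, time in s.
With the tool pointing down it reaches from about 0.425 to 0.875 m from the base axis. Payload 8.4 kg.
Tool frame: the origin (TCP) lies at the very end of the fingers, on their centre line; the grasp point (between the pads) lies 19 mm behind it; z points along the fingers, x is the direction in which the jaws open and shut, and the axes are right-handed (so a half turn about z gives the same grasp; the last joint's range is limited). The gripper opens to 85 mm and grips with 20 to 120 N. Pads are 22 mm wide; open, the fingers measure 114 mm over their backs; the gripper's body (76 mm by 85 mm) begins 54 mm behind the grasp point. The pads swing forward as they close: fully open they stand 13 mm farther back than shut.
Start: joints at [63.243, 19.091, 2.286, 83.961, -0.768, 76.965, -3.352], TCP at [0.234, -0.607, 0.209] pointing down, gripper open.
Joint ranges: [-147.57, 147.57], [-21.85, 119.76], [-74.77, 79.35], [14.55, 137.4], [-85.83, 265.84], [4.83, 119.75], [-152.11, 152.11]. Speed limits (degrees/s): [127.2, 127.2, 159.86, 159.86, 180, 180, 180].

## Interface

Orientations are given as [roll, pitch, yaw] about the fixed x, y, z axes, in that order (R = Rz(yaw) Ry(pitch) Rx(roll)).
In Python, from rig import robot, snapshot, calibration gives the robot as it stands. The module is installed in compiled form; this text tells all that it offers.
- The arm moves only by the shell command python3 -m inch 'ROWS' [FORCE]. ROWS is JSON, a list of rows, each a list of 7 numbers: the shift along the tool's x, y, z in cm, then the turn, a rotation vector about the tool's x, y, z in degrees, then the closure, from 0 (fully open) to 1 (shut). A call has 1 to 20 rows; each row shifts and turns the commanded pose from where the row before left it, along the tool's axes as they then stand; what a row does not reach is not made up. A row lasts 1/10 s, in which the tool goes at most 50 mm and 8.59 degrees, less where a joint would pass 70% of its speed; a pose out of reach is approached as far as the arm can. A call is refused whole if a number of a shift passes 5 or a number of a turn 8.59, either way. A call with a gripper value outside its range is refused whole. The fingers move at their own pace and stop on an object; FORCE is the grip in N (left out, the last holds). Time passes only in rows, so rows that do not move let the fingers close. It gives the time, the measured TCP pose, the force and the opening at its end, in the units of the state.
- robot.read_state(): the state, without advancing time (a new reading comes with each control period).
- snapshot(name): name is "side" or "top" or "wrist"; returns the picture (384x512x3 uint8, red, green, blue); there is no depth.
- calibration(name): a dict with "fx", "fy", "cx", "cy" (pixels), "R" (3x3) and "t" (3): a world point X has camera coordinates R X + t; the wrist camera has in their place "T_tool_cam" (4x4, takes a point from camera to tool coordinates, whose origin is the TCP and whose axes are the tool frame's). Camera axes: x right, y down, z forward; pixel columns grow to the right and rows downward; lengths in m; the calibration is good to about 2 mm. A picture is of the moment at which its call begins: read the wrist's pose just before it. calibration takes no time and is no camera call.
- robot.job_done(): hands the job in, once; it reports no verdict.
The state is a dict: "t": time; "joint_pos": joint angles; "qd": joint speeds; "joint_torque": joint torques, N m; "tool_pos": TCP position; "tool_rot": TCP orientation; "wrist_force": force on the tool from outside, world axes, zero at the start; "torque": the same for the moment, N m; "grip_width": finger opening in m.
Only numpy, scipy, OpenCV 4.12 (cv2) and the standard library are available. Lean on these libraries where they do the work, as an engineer would, in place of code of your own. Each camera call takes 0.05 s, during which the arm holds its last target.

## Working session

There is one attempt and no reset: what is moved stays moved. The work goes in short steps, Python scripts to look and compute and a shell command to move; the robot and the scene stay as the last step left them, time stands still between calls to the robot, and variables do not carry over. Pictures are saved under pics/ and viewed, and the job is handed in when it is done.

```bash
mkdir -p pics
python3 - <<'E'
from rig import robot, snapshot, calibration
import cv2, numpy as np
s=robot.read_state(); print(s)
for n in("top","side"):
    im=snapshot(n); cv2.imwrite(f"pics/{n}0.png",cv2.resize(im[:,:,::-1],(800,600),interpolation=cv2.INTER_CUBIC)); cv2.imwrite(f"pics/{n}0raw.png",im[:,:,::-1])
    print(n,calibration(n))
print(calibration("wrist"))
E
```

```text
{'t': 0.0, 'joint_pos': array([63.24270525, 19.1322045 ,  2.28403028, 84.01060101, -0.76863751,
       76.96339096, -3.35226968]), 'qd': array([-0.03673284, -0.06727811,  0.02453783,  0.00129897, -0.00078138,
        0.00608165, -0.02673644]), 'joint_torque': array([-7.87387376e-05, -6.58547044e+01,  1.36561722e+00, -4.05554581e+01,
        1.69266650e-02,  1.27359317e-02, -5.68740020e-06]), 'tool_pos': array([ 0.23353009, -0.60609067,  0.20792001]), 'tool_rot': array([ 1.79994819e+02,  9.08128646e-02, -6.89275560e+01]), 'wrist_force': array([ 0.17525881,  0.47673146, -0.33310893]), 'torque': array([-0.01336777, -0.02973384,  0.01480204]), 'grip_width': 0.08596138238501326}
top {'fx': 410.8430804635202, 'fy': 410.8430804635202, 'cx': 251.48400833889286, 'cy': 188.22876630192562, 'R': array([[ 0.00406147, -0.99968598, -0.02472734],
       [-0.99829214, -0.00261224, -0.05836085],
       [ 0.05827793,  0.02492214, -0.99798926]]), 't': array([-0.03922209,  0.44782055,  1.17883098])}
side {'fx': 430.277168266613, 'fy': 430.277168266613, 'cx': 254.22523203140608, 'cy': 195.76781642452474, 'R': array([[-0.78693228, -0.61702957, -0.0034798 ],
       [-0.36355385,  0.46820248, -0.80536639],
       [ 0.49856413, -0.63250371, -0.59276712]]), 't': array([0.35249142, 0.2564758 , 0.81915633])}
{'fx': 275.39787342200185, 'fy': 275.39787342200185, 'cx': 253.06327702315554, 'cy': 193.53508831684994, 'T_tool_cam': array([[ 9.99998417e-01, -1.73123879e-03,  4.09702394e-04,
        -3.34469095e-05],
       [ 1.52460628e-03,  9.52621964e-01,  3.04153035e-01,
        -7.77823311e-02],
       [-9.16853031e-04, -3.04151930e-01,  9.52623096e-01,
        -1.65833289e-01],
       [ 0.00000000e+00,  0.00000000e+00,  0.00000000e+00,
         1.00000000e+00]])}
```

View pics/top0.png

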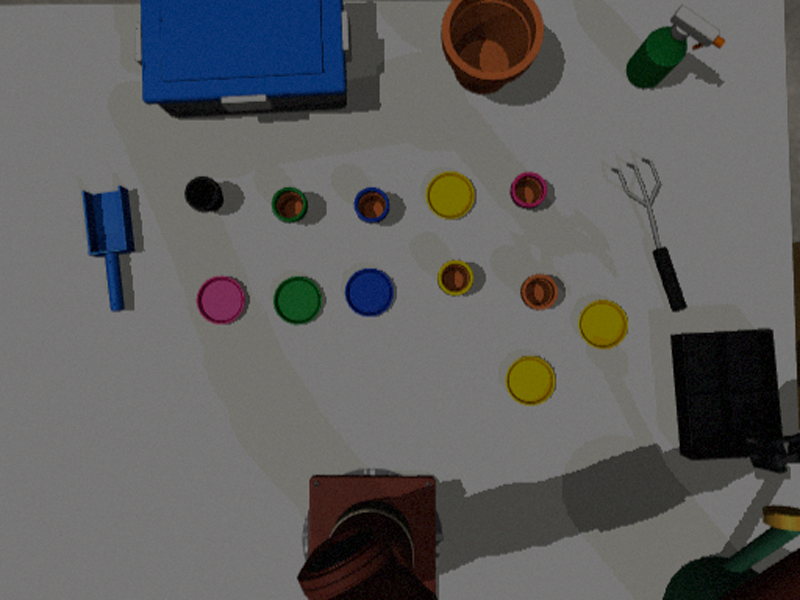

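View pics/side0.png

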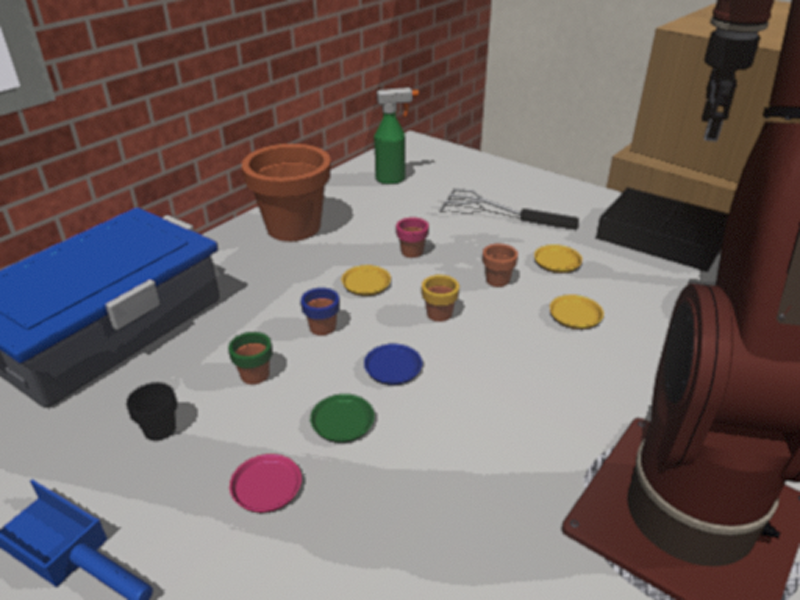

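The top view shows the pots as follows: green (290,205), blue (372,205), pink (528,190), yellow (456,278), plain (539,291) and black (203,194). The saucers are pink (221,300), green (298,300), blue (369,292) and yellow (451,195), (604,324), (531,380). I'll measure these now.

```bash
cat > h.py <<'E'
from rig import robot, snapshot, calibration
import cv2, numpy as np
def ray(name,u,v,z,T=None):
    c=calibration(name)
    d=np.array([(u-c['cx'])/c['fx'],(v-c['cy'])/c['fy'],1])
    if T is None: R=c['R'];t=c['t'];o=-R.T@t;d=R.T@d
    else:
        M=T@c['T_tool_cam'];o=M[:3,3];d=M[:3,:3]@d
    return o+d*(z-o[2])/d[2]
def proj(name,X):
    c=calibration(name);p=c['R']@np.asarray(X)+c['t'];return np.array([c['fx']*p[0]/p[2]+c['cx'],c['fy']*p[1]/p[2]+c['cy']])
E
python3 - <<'E'
from h import *
for n,items in (("top",dict(pot_green=(290,205),pot_blue=(372,205),pot_pink=(528,190),pot_yellow=(456,278),pot_plain=(539,291),pot_black=(203,194),s_pink=(221,300),s_green=(298,300),s_blue=(369,292),s_y1=(451,195),s_y2=(604,324),s_y3=(531,380))),
 ("side",dict(pot_green=(250,347),pot_blue=(320,300),pot_pink=(412,228),pot_yellow=(440,288),pot_plain=(500,254),pot_black=(152,398),s_pink=(266,483),s_green=(342,418),s_blue=(393,364),s_y1=(367,280),s_y2=(558,258),s_y3=(577,312)))):
    im=cv2.imread(f"pics/{n}0raw.png"); hsv=cv2.cvtColor(im,cv2.COLOR_BGR2HSV)
    hue=dict(green=(45,85),blue=(108,130),pink=(155,176),yellow=(20,33),y1=(20,33),y2=(20,33),y3=(20,33))
    for k,(u,v) in items.items():
        u*=.64;v*=.64;z=.062 if k[0]=='p' else .013
        c=k.split('_')[1]
        if c in hue:
            lo,hi=hue[c];m=(hsv[...,0]>=lo)&(hsv[...,0]<=hi)&(hsv[...,1]>110)&(hsv[...,2]>25)
            yy,xx=np.nonzero(m);sel=np.hypot(xx-u,yy-v)<22
            pts=np.c_[xx[sel],yy[sel]].astype(np.float32)
            if n=="top": 
                # unproject the hull to plane & min circle
                W=np.array([ray(n,a,b,z)[:2] for a,b in pts]).astype(np.float32)*1000
                (cx,cy),r=cv2.minEnclosingCircle(W); 
                hull=cv2.convexHull(W).reshape(-1,2)
                A=np.c_[2*hull,np.ones(len(hull))];sol=np.linalg.lstsq(A,(hull**2).sum(1),rcond=None)[0]
                print(n,k,len(pts),"minC",round(cx),round(cy),round(r,1),"fit",sol[:2].round(1),np.sqrt(sol[2]+sol[:2]@sol[:2]).round(1));continue
            elif k[0]=='s':
                (cx,cy),_,_=cv2.fitEllipse(cv2.convexHull(pts)); u,v=cx,cy
        print(n,k,(ray(n,u,v,z)[:2]*1000).round(1))
E
```

```text
top pot_green 134 minC 606 150 32.7 fit [607.  149.5] 30.9
top pot_blue 151 minC 607 0 32.0 fit [606.5   0.9] 31.0
top pot_pink 203 minC 632 -280 33.4 fit [ 633.  -279.6] 31.9
top pot_yellow 172 minC 476 -149 32.2 fit [ 475.9 -149. ] 31.2
top pot_plain [ 451.2 -297.4]
top pot_black [625.5 305.4]
top s_pink 753 minC 437 285 45.8 fit [437.7 284.8] 44.8
top s_green 723 minC 437 141 45.1 fit [437.4 140.6] 43.9
top s_blue 755 minC 452 7 45.2 fit [452.6   7.3] 44.5Traceback (most recent call last):
  File "<stdin>", line 15, in <module>
  File "h.py", line 4, in ray
    c=calibration(name)
ValueError: time passes only in moves, steps and waits
```

```bash
python3 -c "
import cv2
im=cv2.imread('pics/top0raw.png')[95:265,110:410];cv2.imwrite('pics/topc.png',cv2.convertScaleAbs(cv2.resize(im,(800,453),interpolation=cv2.INTER_CUBIC),alpha=1.7))"
```

```text
(no output)
```

View pics/topc.png

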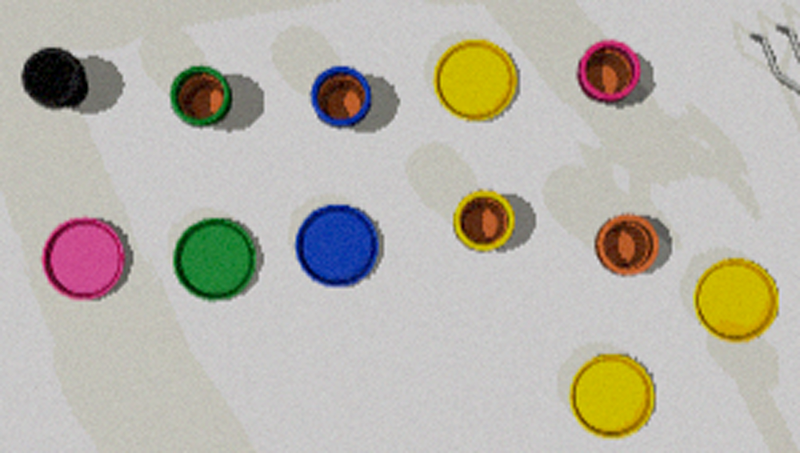

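The crop confirms the layout. Repeated calibration calls are refused, so I'll cache them and finish measuring.

```bash
cat > h.py <<'E'
import os,pickle
import cv2, numpy as np
from rig import robot, snapshot, calibration
if not os.path.exists('cal.pkl'):
    pickle.dump({n:calibration(n) for n in("top","side","wrist")},open('cal.pkl','wb'))
CAL=pickle.load(open('cal.pkl','rb'))
from scipy.spatial.transform import Rotation as Ro
def ray(name,u,v,z,T=None):
    c=CAL[name]
    d=np.array([(u-c['cx'])/c['fx'],(v-c['cy'])/c['fy'],1])
    if T is None: R=c['R'];t=c['t'];o=-R.T@t;d=R.T@d
    else:
        M=T@c['T_tool_cam'];o=M[:3,3];d=M[:3,:3]@d
    return o+d*(z-o[2])/d[2]
def toolT(s):
    T=np.eye(4);T[:3,:3]=Ro.from_euler('xyz',s['tool_rot'],degrees=True).as_matrix();T[:3,3]=s['tool_pos'];return T
HUE=dict(green=(45,85),blue=(108,130),pink=(155,176),yellow=(20,33))
def fit(name,im,c,u,v,z,T=None,rad=22):
    "im BGR; unproject coloured pixels near u,v to plane z, circle-fit the hull"
    hsv=cv2.cvtColor(im,cv2.COLOR_BGR2HSV);lo,hi=HUE[c]
    m=(hsv[...,0]>=lo)&(hsv[...,0]<=hi)&(hsv[...,1]>110)&(hsv[...,2]>25)
    yy,xx=np.nonzero(m);sel=np.hypot(xx-u,yy-v)<rad
    W=np.array([ray(name,a,b,z,T)[:2] for a,b in zip(xx[sel],yy[sel])]).astype(np.float32)*1000
    hull=cv2.convexHull(W).reshape(-1,2)
    A=np.c_[2*hull,np.ones(len(hull))];sol=np.linalg.lstsq(A,(hull**2).sum(1),rcond=None)[0]
    return sol[:2].round(1),np.sqrt(sol[2]+sol[:2]@sol[:2]).round(1)
E
python3 - <<'E'
from h import *
im=cv2.imread("pics/top0raw.png")
for k,c,u,v in(("y1","yellow",451,195),("y2","yellow",604,324),("y3","yellow",531,380)):
    p,r=fit("top",im,c,u*.64,v*.64,.013); print(k,p,r,np.hypot(*p))
for k,u,v in(("plain",539,291),("black",203,194)): print(k,ray("top",u*.64,v*.64,.062).round(4))
im=cv2.imread("pics/side0raw.png")
for k,c,u,v in(("pink","pink",266,483),("green","green",342,418),("blue","blue",393,364),("y1","yellow",367,280)):
    print("side s",k,fit("side",im,c,u*.64,v*.64,.013,rad=26))
for k,u,v in (("green",250,347),("blue",320,300),("pink",412,228),("yellow",440,288)): pass
E
```

```text
y1 [ 634.4 -142.8] 44.9 650.2731733663937
y2 [ 394.3 -422.7] 44.9 578.0551703773612
y3 [ 290.9 -289.1] 45.2 410.1239081058309
plain [ 0.4512 -0.2974  0.062 ]
black [0.6255 0.3054 0.062 ]
side s pink (array([435.7, 285.4]), np.float64(44.6))
side s green (array([435.2, 142.2]), np.float64(41.7))
side s blue (array([449.7,   9.7]), np.float64(43.5))
side s y1 (array([ 630. , -139.8]), np.float64(44.8))
```

Saucer target is the yellow one at (634,-143), which is farthest from the base at 650 mm. First I'll turn the tool to yaw 0, so tool axes are (x, -y, -z) of the world.

```bash
python3 -m inch '[[0,0,0,0,0,-8.5,0],[0,0,0,0,0,-8.5,0],[0,0,0,0,0,-8.5,0],[0,0,0,0,0,-8.5,0],[0,0,0,0,0,-8.5,0],[0,0,0,0,0,-8.5,0],[0,0,0,0,0,-8.5,0],[0,0,0,0,0,-8.5,0],[0,0,0,0,0,-0.93,0],[0,0,0,0,0,0,0]]' 40
```

```text
t: 1.1
tool_pos: [0.2335, -0.6064, 0.2085]
tool_rot: [-180.0, 0.0, -0.2]
wrist_force: [-0.1, 0.1, -0.4]
grip_width: 0.0853
```

```bash
python3 -m inch '[[1,-1.7,0,0,0,0,0],[2,-3.3,0,0,0,0,0],[2.1,-3.4,0,0,0,0,0],[2.1,-3.4,0,0,0,0,0],[2.1,-3.4,0,0,0,0,0],[2.1,-3.4,0,0,0,0,0],[2.1,-3.4,0,0,0,0,0],[2.1,-3.4,0,0,0,0,0],[2.1,-3.4,0,0,0,0,0],[2.1,-3.4,0,0,0,0,0],[2.1,-3.4,0,0,0,0,0],[2.1,-3.4,0,0,0,0,0],[2.1,-3.4,0,0,0,0,0],[2.1,-3.4,0,0,0,0,0],[2.1,-3.4,0,0,0,0,0],[2.1,-3.4,0,0,0,0,0],[2.1,-3.4,0,0,0,0,0],[2.1,-3.4,0,0,0,0,0],[2,-3,0,0,0,0,0],[0.8,-1.6,0,0,0,0,0]]' && python3 -m inch '[[0,0,0,0,0,0,0],[0,0,0,0,0,0,0]]'
python3 - <<'E'
from h import *
s=robot.read_state(); im=snapshot("wrist")[:,:,::-1].copy()
cv2.imwrite("pics/w1raw.png",im); cv2.imwrite("pics/w1.png",cv2.resize(im,(800,600)))
print(s['tool_pos'],s['tool_rot'])
T=toolT(s)
M=np.linalg.inv(T@CAL['wrist']['T_tool_cam'])
c=CAL['wrist']
for nm,X in(("bluepot",(.6065,.001,.062)),("bluesaucer",(.451,.008,.013)),("y1",(.634,-.142,.013)),("yellowpot",(.476,-.149,.062)),("green",(.607,.15,.062)),("greens",(.437,.141,.013))):
    p=M[:3,:3]@X+M[:3,3]; print(nm,(c['fx']*p[0]/p[2]+c['cx'],c['fy']*p[1]/p[2]+c['cy']))
E
```

```text
t: 3.1
tool_pos: [0.6285, 0.0372, 0.2084]
tool_rot: [-179.9, 0.0, -0.1]
wrist_force: [-0.4, -0.3, -0.1]
grip_width: 0.0853
t: 3.3
tool_pos: [0.6275, 0.0335, 0.2085]
tool_rot: [180.0, 0.0, -0.1]
wrist_force: [-0.2, 0.1, -0.4]
grip_width: 0.0854
[0.62749148 0.03345681 0.20848576] [ 1.79988496e+02  4.08962320e-02 -1.05022190e-01]
bluepot (np.float64(235.6674543639105), np.float64(201.9050426462127))
bluesaucer (np.float64(123.73857824262888), np.float64(185.46388568339995))
y1 (np.float64(257.6775072138194), np.float64(279.3597869570139))
yellowpot (np.float64(142.77446744463757), np.float64(305.6238791845043))
green (np.float64(232.90624990673678), np.float64(66.4279857281664))
greens (np.float64(96.26321698216239), np.float64(80.46271599420785))
```

View pics/w1.png

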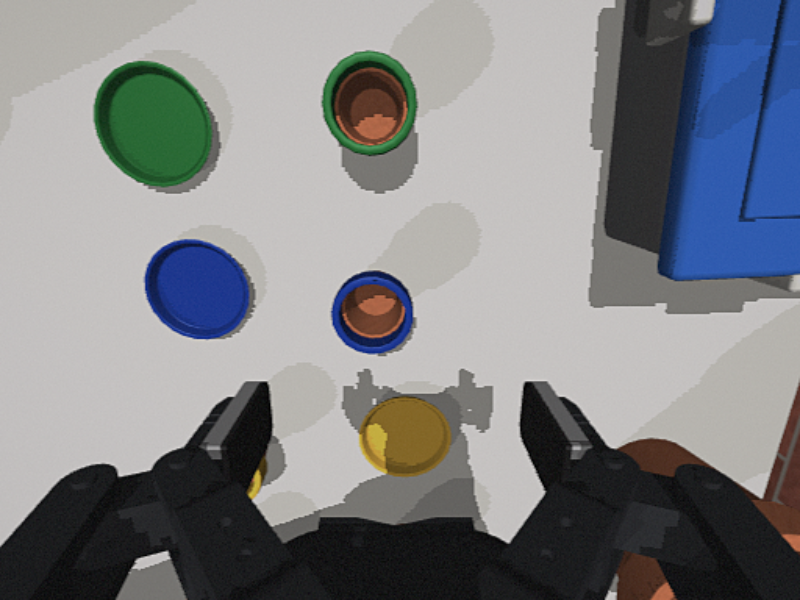

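The wrist view (800 px) shows the blue pot at (373,312), green pot (370,103), saucers blue (198,288), green (154,123) and yellow (405,436). I'll fit circles.

Run:
```python
from h import *
s=robot.read_state();T=toolT(s); im=cv2.imread("pics/w1raw.png")
for nm,c,u,v,z,r in(("bp","blue",373,312,.062,32),("gp","green",370,103,.062,36),("bs","blue",198,288,.013,42),("gs","green",154,123,.013,48),("ys","yellow",405,436,.013,34)):
    print(nm,fit("wrist",im,c,u*.64,v*.64,z,T,rad=r))
```

```text
bp (array([609.2,   1.7]), np.float64(32.1))
gp (array([610.4, 148.8]), np.float64(31.1))
bs (array([453.5,   6.6]), np.float64(45.0))
gs (array([438.8, 140.1]), np.float64(44.8))
ys (array([ 635.5, -144.3]), np.float64(45.0))
```

```bash
python3 -m inch '[[-1,1.6,0,0,0,0,0],[-0.9,1.6,0,0,0,0,0],[0,0,2,0,0,0,0],[0,0,3,0,0,0,0],[0,0,3,0,0,0,0],[0,0,2,0,0,0,0],[0,0,0,0,0,0,0]]'
python3 - <<'E'
from h import *
s=robot.read_state(); im=snapshot("wrist")[:,:,::-1].copy()
cv2.imwrite("pics/w2.png",cv2.resize(im,(800,600)))
print(s['tool_pos'],s['tool_rot'])
print(fit("wrist",im,"blue",250,250,.062,toolT(s),rad=75))
E
```

```text
t: 4.05
tool_pos: [0.6063, -0.0006, 0.1061]
tool_rot: [180.0, 0.3, -0.2]
wrist_force: [-1.0, -0.2, 0.3]
grip_width: 0.0852
[ 6.06334845e-01 -5.79517451e-04  1.06051269e-01] [179.95902695   0.28414447  -0.18920577]
(array([608.4,  -0.8]), np.float64(30.2))
```

View pics/w2.png

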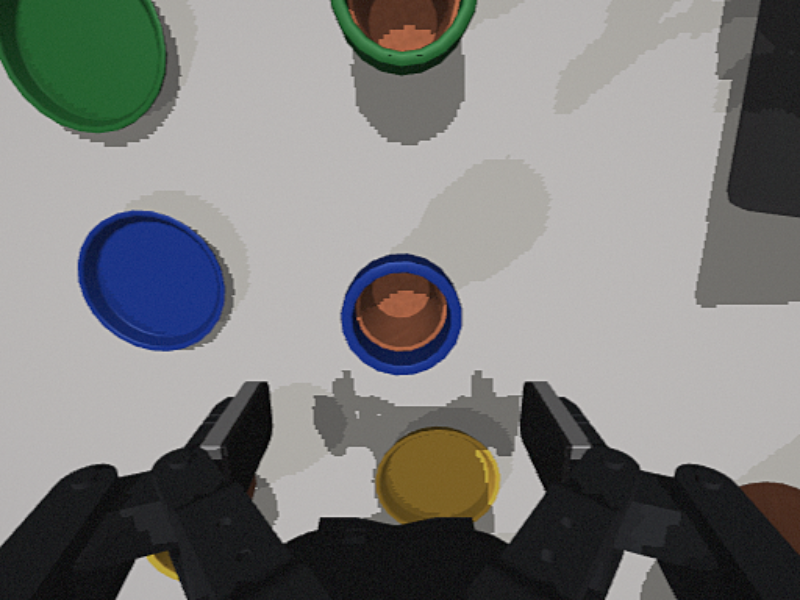

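The blue pot is centred between the jaws at (402,314). I'll descend and grip.

```bash
python3 -m inch '[[0.1,0,2,0,0,0,0],[0.1,0,2,0,0,0,0],[0,0,2,0,0,0,0],[0,0,1.5,0,0,0,0],[0,0,0.6,0,0,0,0],[0,0,0,0,0,0,0],[0,0,0,0,0,0,0]]'; python3 -m inch '[[0,0,0,0,0,0,0.3],[0,0,0,0,0,0,0.5],[0,0,0,0,0,0,0.7],[0,0,0,0,0,0,0.7],[0,0,0,0,0,0,0.7],[0,0,0,0,0,0,0.7],[0,0,0,0,0,0,0.7]]' 35
```

```text
t: 4.8
tool_pos: [0.6114, 0.0015, 0.0289]
tool_rot: [-180.0, -0.1, -0.0]
wrist_force: [-0.1, 0.1, 0.1]
grip_width: 0.0856
t: 5.5
tool_pos: [0.6112, 0.0017, 0.0294]
tool_rot: [180.0, -0.1, 0.0]
wrist_force: [-4.5, -0.2, 9.6]
grip_width: 0.062
```

```bash
python3 -m inch '[[0,0,-0.5,0,0,0,0.7],[0,0,-1.5,0,0,0,0.7],[0,0,-2,0,0,0,0.7],[0,0,-2,0,0,0,0.7],[-1,-0.1,-1,0,0,0,0.7],[-2,-0.1,0,0,0,0,0.7],[-2.5,-0.1,0,0,0,0,0.7],[-2.5,-0.1,0,0,0,0,0.7],[-2.5,-0.1,0,0,0,0,0.7],[-2.5,0,0,0,0,0,0.7],[-2,0,0,0,0,0,0.7],[-0.8,0,0,0,0,0,0.7],[0,0,0,0,0,0,0.7],[0,0,0,0,0,0,0.7]]'
python3 - <<'E'
from h import *
s=robot.read_state(); im=snapshot("wrist")[:,:,::-1].copy()
cv2.imwrite("pics/w3.png",cv2.resize(im,(800,600)))
print(s['tool_pos'],s['tool_rot'],s['wrist_force'],s['grip_width'])
E
```

```text
t: 6.9
tool_pos: [0.4534, 0.0064, 0.0982]
tool_rot: [180.0, -0.1, -0.0]
wrist_force: [-0.0, 0.7, -0.8]
grip_width: 0.0615
[0.45340915 0.00640638 0.09822613] [ 1.79988586e+02 -6.74118254e-02 -1.06219739e-02] [-0.01539769  0.73839815 -0.81721147] 0.061537806645123413
```

View pics/w3.png

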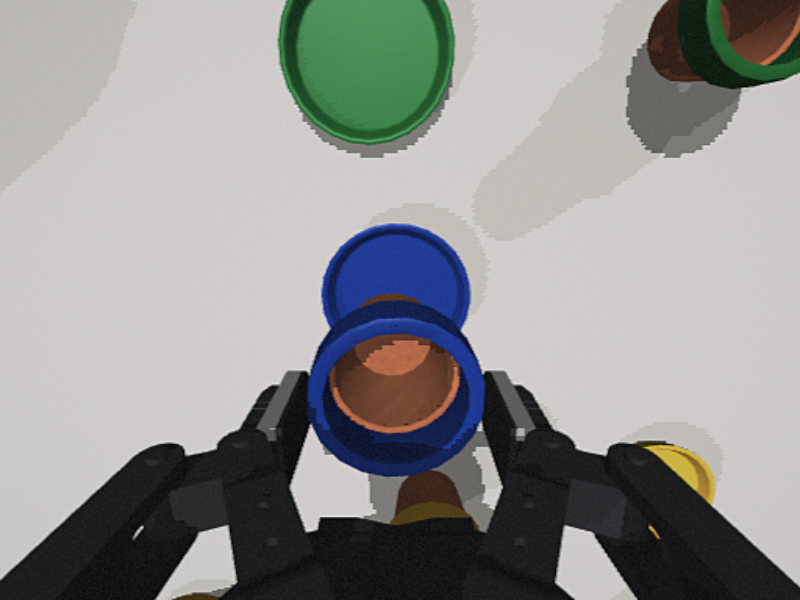

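The wrist view shows the blue pot held upright, with its rim's outer edge spanning about (310..485, 320..475). I'll check where its axis is relative to the tool.

Run:
```python
from h import *
s=robot.read_state();T=toolT(s);z=s['tool_pos'][2]-.0292+.062
for u,v in((310,393),(485,393),(397,318),(397,475)): print(((ray("wrist",u*.64,v*.64,z,T)-s['tool_pos'])*1000).round(1))
im=snapshot("top")[:,:,::-1].copy(); 
for c,zz,uv in(("blue",z,(369*.64,292*.64)),): 
  cv2.imwrite("pics/t3.png",cv2.resize(im[100:260,110:410],(800,427),interpolation=cv2.INTER_CUBIC))
```

```text
[-29.8   2.3  32.8]
[31.1  2.1 32.8]
[ 0.5 29.9 32.8]
[  0.5 -32.1  32.8]
```

```bash
python3 -m inch '[[0,0,1,0,0,0,0.7],[0,0,2,0,0,0,0.7],[0,0,1.5,0,0,0,0.7],[0,0,0.8,0,0,0,0.7],[0,0,0.4,0,0,0,0.7],[0,0,0,0,0,0,0.7]]'
```

```text
t: 7.6
tool_pos: [0.4526, 0.0067, 0.0404]
tool_rot: [-180.0, 0.0, 0.0]
wrist_force: [-0.2, 0.1, -1.2]
grip_width: 0.0616
```

```bash
python3 -m inch '[[0,0,0.2,0,0,0,0.7],[0,0,0.2,0,0,0,0.7],[0,0,0.1,0,0,0,0.7],[0,0,0,0,0,0,0.7]]'; python3 -m inch '[[0,0,0.1,0,0,0,0.7],[0,0,0,0,0,0,0.7]]'
```

```text
t: 8.0
tool_pos: [0.4527, 0.0065, 0.0359]
tool_rot: [180.0, -0.0, -0.0]
wrist_force: [-0.5, 0.8, -0.6]
grip_width: 0.0619
t: 8.2
tool_pos: [0.4527, 0.0065, 0.0348]
tool_rot: [-180.0, -0.0, -0.0]
wrist_force: [-0.8, -0.4, -1.2]
grip_width: 0.062
```

```bash
python3 -m inch '[[0,0,0.05,0,0,0,0.7],[0,0,0,0,0,0,0.7]]';python3 -m inch '[[0,0,0.05,0,0,0,0.7],[0,0,0,0,0,0,0.7]]'
```

```text
t: 8.4
tool_pos: [0.4528, 0.0065, 0.0346]
tool_rot: [180.0, -0.0, 0.0]
wrist_force: [-2.6, -0.3, 4.0]
grip_width: 0.0619
t: 8.6
tool_pos: [0.4528, 0.0065, 0.0344]
tool_rot: [180.0, -0.0, 0.0]
wrist_force: [-5.7, 0.0, 11.2]
grip_width: 0.0616
```

Contact. I'll ease off 0.5 mm and open.

```bash
python3 -m inch '[[0,0,-0.05,0,0,0,0.3],[0,0,0,0,0,0,0.2],[0,0,0,0,0,0,0.1],[0,0,0,0,0,0,0],[0,0,0,0,0,0,0],[0,0,0,0,0,0,0]]';python3 -m inch '[[0,0,-1,0,0,0,0],[0,0,-2,0,0,0,0],[0,0,-2.5,0,0,0,0],[0,0,-2.5,0,0,0,0],[0,0,-2,0,0,0,0],[0,0,-1,0,0,0,0],[0,0,0,0,0,0,0]]'
python3 - <<'E'
from h import *
s=robot.read_state(); im=snapshot("wrist")[:,:,::-1].copy()
cv2.imwrite("pics/w4raw.png",im);cv2.imwrite("pics/w4.png",cv2.resize(im,(800,600)))
print(s['tool_pos'],s['tool_rot'],s['wrist_force'],s['grip_width'])
E
```

```text
t: 9.2
tool_pos: [0.4527, 0.0065, 0.0343]
tool_rot: [-180.0, -0.0, 0.0]
wrist_force: [-0.6, 1.0, -0.1]
grip_width: 0.0856
t: 9.9
tool_pos: [0.4536, 0.0066, 0.1458]
tool_rot: [180.0, -0.1, 0.0]
wrist_force: [-0.3, 0.5, -0.3]
grip_width: 0.0855
[0.45356442 0.00655925 0.14576579] [ 1.79971220e+02 -1.49934054e-01  2.25885117e-03] [-0.31270267  0.53382095 -0.33977577] 0.08547384908913695
```

View pics/w4.png

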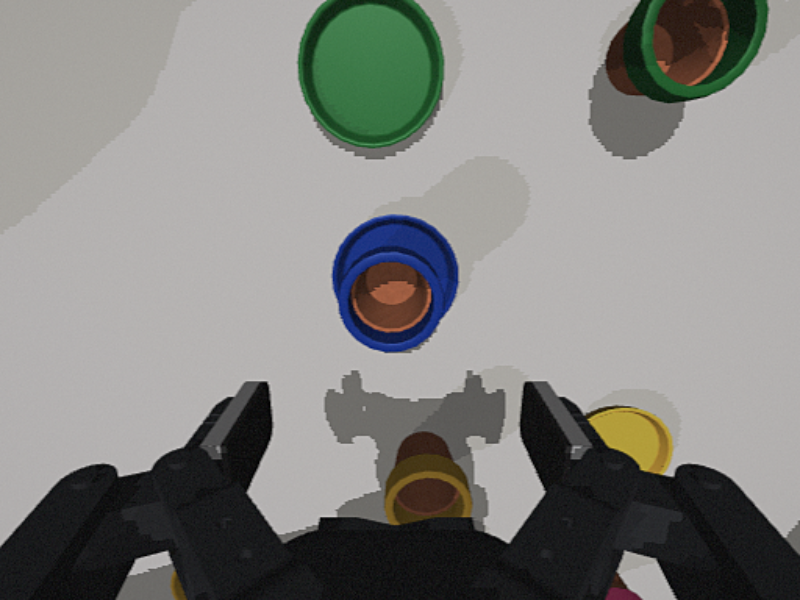

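The blue pot stands in its saucer. Its rim spans (340..446, 250..351) and the saucer spans (333..458), with its top edge at 215. I'll check that, then measure the yellow pot.

```bash
python3 - <<'E'
from h import *
s=robot.read_state();T=toolT(s)
for u,v,z in((340,301,.067),(446,301,.067),(393,250,.067),(393,351,.067),(333,277,.013),(458,277,.013),(396,215,.013)): print((ray("wrist",u*.64,v*.64,z,T)*1000).round(1))
E
python3 -m inch '[[0.1,0.7,0,0,0,0,0],[0.2,2,0,0,0,0,0],[0.2,3,0,0,0,0,0],[0.3,3,0,0,0,0,0],[0.3,2,0,0,0,0,0],[0.3,0.8,0,0,0,0,0],[0,0,0,0,0,0,0],[0,0,0,0,0,0,0]]'
python3 - <<'E'
from h import *
s=robot.read_state(); im=snapshot("wrist")[:,:,::-1].copy()
cv2.imwrite("pics/w5raw.png",im);cv2.imwrite("pics/w5.png",cv2.resize(im,(800,600)))
print(s['tool_pos'],s['tool_rot'],s['wrist_force'],s['grip_width'])
E
```

```text
[420.1   7.4  67. ]
[483.    7.3  67. ]
[451.6  37.9  67. ]
[451.4 -24.9  67. ]
[408.6   8.3  13. ]
[497.6   8.1  13. ]
[453.5  51.7  13. ]
t: 10.75
tool_pos: [0.4665, -0.1074, 0.1438]
tool_rot: [-179.9, 0.1, 0.1]
wrist_force: [0.3, -0.6, 0.5]
grip_width: 0.0856
[ 0.46647671 -0.10735203  0.14381324] [-1.79947185e+02  5.27647913e-02  6.05790184e-02] [ 0.27541515 -0.55134911  0.53742563] 0.08555417611099816
```

View pics/w5.png

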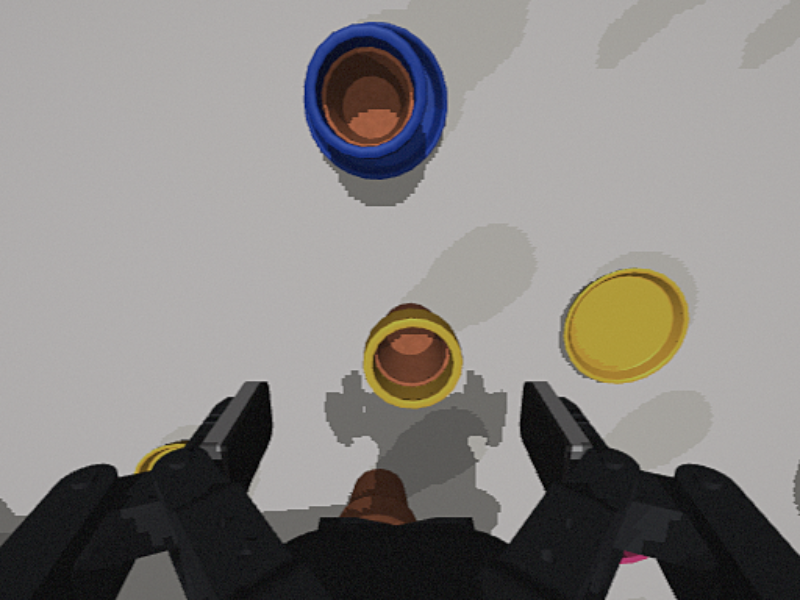

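Blue sits within about 2 mm of centre. The yellow pot's rim spans (364..463, 316..408), and the far yellow saucer is at (627,325).

Run:
```python
from h import *
s=robot.read_state();T=toolT(s); im=cv2.imread("pics/w5raw.png")
for u,v,z in((364,362,.062),(463,362,.062),(413,316,.062),(413,408,.062)): print((ray("wrist",u*.64,v*.64,z,T)*1000).round(1))
print(fit("wrist",im,"yellow",627*.64,325*.64,.013,T,rad=48))
```

```text
[ 446.7 -148.    62. ]
[ 509.3 -148.    62. ]
[ 477.3 -117.2   62. ]
[ 478.1 -181.2   62. ]
(array([ 636. , -143.7]), np.float64(45.3))
```

```bash
python3 -m inch '[[0.4,1.2,0,0,0,0,0],[0.4,1.8,0.5,0,0,0,0],[0.3,1.1,2,0,0,0,0],[0,0,2,0,0,0,0],[0,0,2,0,0,0,0],[0,0,0,0,0,0,0],[0,0,0,0,0,0,0]]'
python3 - <<'E'
from h import *
s=robot.read_state(); im=snapshot("wrist")[:,:,::-1].copy()
cv2.imwrite("pics/w6.png",cv2.resize(im,(800,600)))
print(s['tool_pos'],s['tool_rot'],s['wrist_force'],s['grip_width'])
E
```

```text
t: 11.5
tool_pos: [0.4777, -0.1502, 0.0793]
tool_rot: [-180.0, 0.0, -0.0]
wrist_force: [0.6, 0.5, 0.5]
grip_width: 0.0855
[ 0.47767869 -0.15016175  0.07933659] [-1.79978836e+02  3.53818466e-02 -2.06525616e-02] [0.62881419 0.53078513 0.51666432] 0.08548049958590061
```

View pics/w6.png

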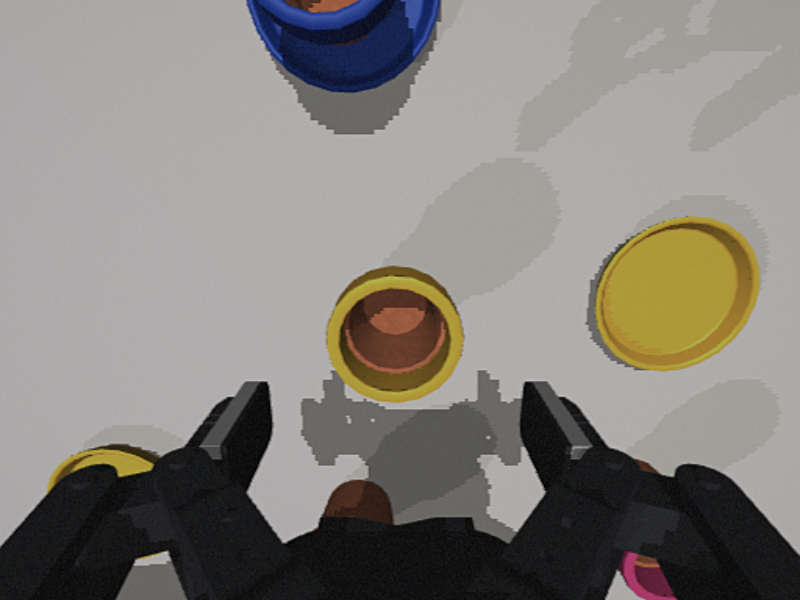

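The yellow pot is between the jaws, rim centre about (396,338). I'll descend 5 cm, grip and lift.

```bash
python3 -m inch '[[0,0,1.5,0,0,0,0],[0,0,2,0,0,0,0],[0,0,1.2,0,0,0,0],[0,0,0.3,0,0,0,0],[0,0,0,0,0,0,0],[0,0,0,0,0,0,0]]'; python3 -m inch '[[0,0,0,0,0,0,0.3],[0,0,0,0,0,0,0.5],[0,0,0,0,0,0,0.7],[0,0,0,0,0,0,0.7],[0,0,0,0,0,0,0.7],[0,0,0,0,0,0,0.7],[0,0,0,0,0,0,0.7]]' 35;  python3 -m inch '[[0,0,-0.5,0,0,0,0.7],[0,0,-1.5,0,0,0,0.7],[0,0,-2,0,0,0,0.7],[0,0,-2,0,0,0,0.7],[0,0,-1,0,0,0,0.7],[0,0,0,0,0,0,0.7]]'
```

```text
t: 12.15
tool_pos: [0.4784, -0.1497, 0.0302]
tool_rot: [180.0, -0.1, 0.0]
wrist_force: [-1.0, 0.5, -0.2]
grip_width: 0.0854
t: 12.85
tool_pos: [0.4782, -0.1498, 0.0307]
tool_rot: [179.9, -0.1, -0.0]
wrist_force: [-4.4, -0.1, 11.0]
grip_width: 0.0615
t: 13.45
tool_pos: [0.4786, -0.1498, 0.1006]
tool_rot: [179.9, -0.1, -0.0]
wrist_force: [-0.2, -0.0, -0.9]
grip_width: 0.0613
```

```bash
python3 -m inch '[[0.7,0,0,0,0,0,0.7],[2,-0.1,0,0,0,0,0.7],[2.5,-0.1,0,0,0,0,0.7],[2.5,-0.1,0,0,0,0,0.7],[2.5,-0.1,0,0,0,0,0.7],[2.5,-0.1,0,0,0,0,0.7],[2,0,0,0,0,0,0.7],[1,0,0,0,0,0,0.7],[0,0,0,0,0,0,0.7],[0,0,0,0,0,0,0.7],[0,0,1,0,0,0,0.7],[0,0,2,0,0,0,0.7],[0,0,2,0,0,0,0.7],[0,0,1,0,0,0,0.7],[0,0,0.2,0,0,0,0.7],[0,0,0,0,0,0,0.7],[0,0,0,0,0,0,0.7]]'
python3 - <<'E'
from h import *
s=robot.read_state(); im=snapshot("wrist")[:,:,::-1].copy()
cv2.imwrite("pics/w7.png",cv2.resize(im,(800,600)))
print(s['tool_pos'],s['tool_rot'],s['wrist_force'],s['grip_width'])
E
```

```text
t: 15.15
tool_pos: [0.6351, -0.1446, 0.0381]
tool_rot: [180.0, -0.1, -0.0]
wrist_force: [0.2, -0.3, -0.3]
grip_width: 0.0615
[ 0.63508494 -0.14459678  0.03808172] [ 1.79986210e+02 -6.33086383e-02 -3.16783240e-03] [ 0.21030829 -0.26873821 -0.25023243] 0.06152212353475315
```

View pics/w7.png

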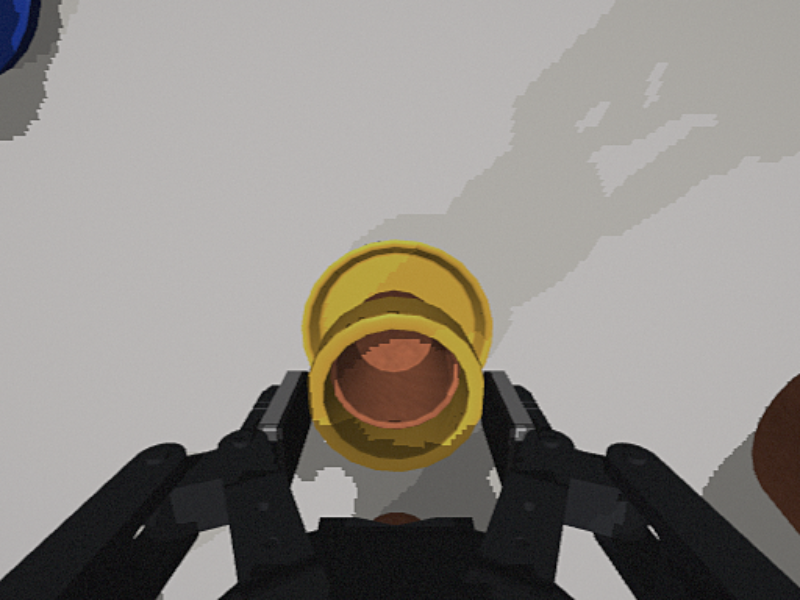

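Pot and saucer share the same centre column, about 397, and the saucer's top edge is at row 240. I'll lower the last 3 mm.

```bash
python3 - <<'E'
from h import *
s=robot.read_state();T=toolT(s)
print(ray("wrist",398*.64,240*.64,.013,T)[1]-.046, ray("wrist",398*.64,315*.64,.070,T)[1]-.032,ray("wrist",398*.64,470*.64,.070,T)[1]+.032)
E
python3 -m inch '[[0,0,0.15,0,0,0,0.7],[0,0,0.05,0,0,0,0.7],[0,0,0,0,0,0,0.7]]';python3 -m inch '[[0,0,0.05,0,0,0,0.7],[0,0,0,0,0,0,0.7]]'
```

```text
-0.14459473099844466 -0.1459128431364059 -0.1432352428116278
t: 15.5
tool_pos: [0.6351, -0.1446, 0.036]
tool_rot: [180.0, -0.1, -0.0]
wrist_force: [-0.9, -0.2, 4.5]
grip_width: 0.0611
t: 15.7
tool_pos: [0.6351, -0.1446, 0.0359]
tool_rot: [180.0, -0.1, -0.0]
wrist_force: [-3.6, 0.9, 8.4]
grip_width: 0.0613
```

```bash
python3 -m inch '[[0,0,-0.05,0,0,0,0.3],[0,0,0,0,0,0,0.2],[0,0,0,0,0,0,0.1],[0,0,0,0,0,0,0],[0,0,0,0,0,0,0],[0,0,0,0,0,0,0]]';python3 -m inch '[[0,0,-1,0,0,0,0],[0,0,-2,0,0,0,0],[0,0,-2.5,0,0,0,0],[0,0,-2.5,0,0,0,0],[0,0.8,-2,0,0,0,0],[0,2,-1,0,0,0,0],[0,2.5,0,0,0,0,0],[0,2.5,0,0,0,0,0],[0,1.5,0,0,0,0,0],[0,0.6,0,0,0,0,0],[0,0,0,0,0,0,0],[0,0,0,0,0,0,0]]'
python3 - <<'E'
from h import *
s=robot.read_state(); im=snapshot("wrist")[:,:,::-1].copy()
cv2.imwrite("pics/w8raw.png",im);cv2.imwrite("pics/w8.png",cv2.resize(im,(800,600)))
print(s['tool_pos'],s['tool_rot'],s['wrist_force'],s['grip_width'])
E
```

```text
t: 16.3
tool_pos: [0.6346, -0.1445, 0.0352]
tool_rot: [-180.0, 0.0, 0.0]
wrist_force: [0.3, 0.8, -0.1]
grip_width: 0.0852
t: 17.5
tool_pos: [0.635, -0.2418, 0.1454]
tool_rot: [-179.9, -0.0, 0.1]
wrist_force: [0.6, 1.1, -0.6]
grip_width: 0.0855
[ 0.63499727 -0.24182118  0.14541355] [-1.79943648e+02 -7.99228599e-03  8.70129208e-02] [ 0.56131083  1.11111374 -0.63333334] 0.08550040547709505
```

View pics/w8.png

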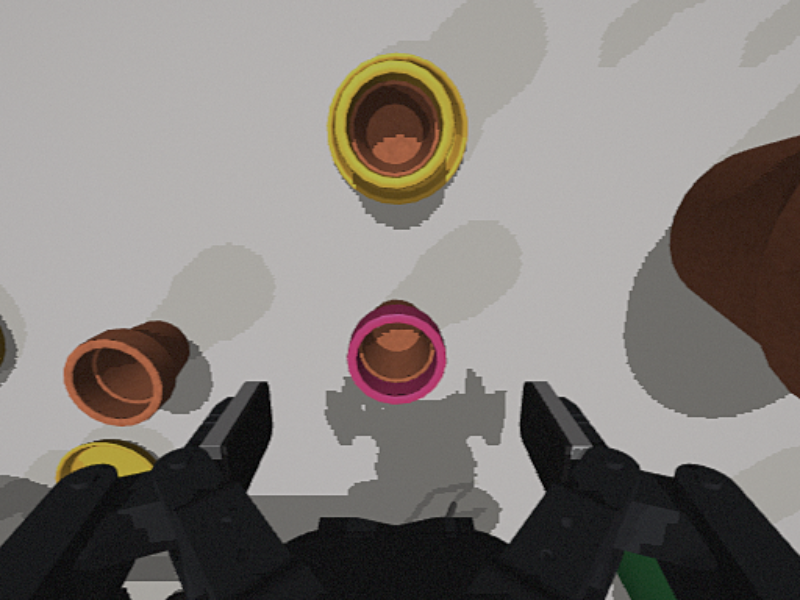

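The yellow pot stands in the far saucer, looking concentric at (397,128). The pink pot's rim spans (348..446, 311..405).

Run:
```python
from h import *
s=robot.read_state();T=toolT(s)
for u,v,z in((348,358,.062),(446,358,.062),(397,312,.062),(397,404,.062)): print((ray("wrist",u*.64,v*.64,z,T)*1000).round(1))
```

```text
[ 605.1 -280.3   62. ]
[ 667.2 -280.4   62. ]
[ 636.1 -249.5   62. ]
[ 636.2 -313.4   62. ]
```

```bash
python3 -m inch '[[0.1,1.2,0,0,0,0,0],[0,1.8,0.5,0,0,0,0],[0,1,2,0,0,0,0],[0,0,2.5,0,0,0,0],[0,0,2,0,0,0,0],[0,0,0,0,0,0,0],[0,0,0,0,0,0,0]]'
python3 - <<'E'
from h import *
s=robot.read_state(); im=snapshot("wrist")[:,:,::-1].copy()
cv2.imwrite("pics/w9.png",cv2.resize(im,(800,600)))
print(s['tool_pos'],s['tool_rot'],s['wrist_force'],s['grip_width'])
E
```

```text
t: 18.25
tool_pos: [0.6354, -0.2846, 0.0753]
tool_rot: [-180.0, 0.0, -0.0]
wrist_force: [0.3, -1.1, 0.5]
grip_width: 0.0858
[ 0.63544211 -0.28455284  0.07527695] [-1.79998407e+02  3.45835569e-02 -4.56375207e-02] [ 0.28499723 -1.07018972  0.45383262] 0.0857576730565708
```

View pics/w9.png

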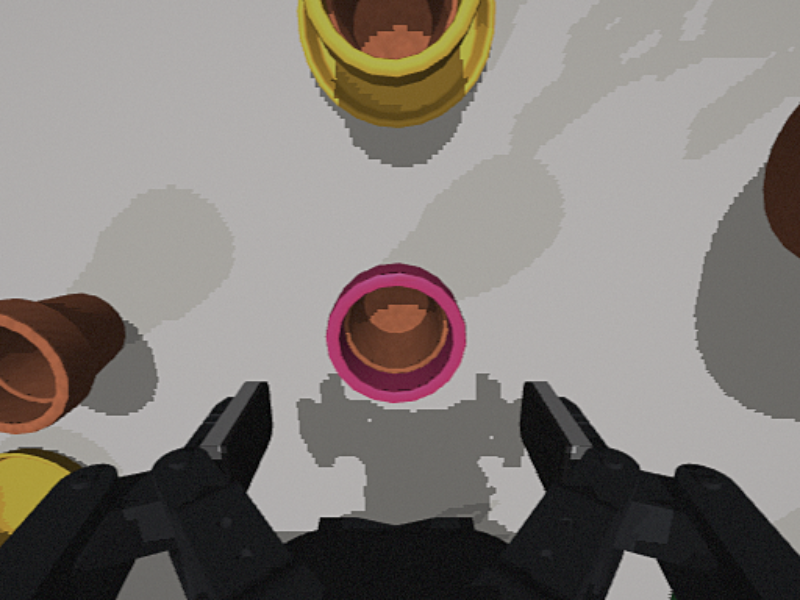

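Run:
```python
from h import *
s=robot.read_state();T=toolT(s);print(s['tool_pos'])
for u,v,z in((327,338,.062),(466,338,.062),(397,272,.062),(397,402,.062)): print((ray("wrist",u*.64,v*.64,z,T)*1000).round(1))
```

```text
[ 0.63614144 -0.28440402  0.07626215]
[ 605.3 -280.9   62. ]
[ 668.  -281.1   62. ]
[ 636.9 -250.4   62. ]
[ 636.9 -313.7   62. ]
```

The pink pot is at (636.7,-282), so I shift 2 mm, descend, grip and lift.

```bash
python3 -m inch '[[0,-0.2,1.5,0,0,0,0],[0,0,2,0,0,0,0],[0,0,0.8,0,0,0,0],[0,0,0.3,0,0,0,0],[0,0,0,0,0,0,0],[0,0,0,0,0,0,0]]'; python3 -m inch '[[0,0,0,0,0,0,0.3],[0,0,0,0,0,0,0.5],[0,0,0,0,0,0,0.7],[0,0,0,0,0,0,0.7],[0,0,0,0,0,0,0.7],[0,0,0,0,0,0,0.7],[0,0,0,0,0,0,0.7]]' 35;  python3 -m inch '[[0,0,-0.5,0,0,0,0.7],[0,0,-1.5,0,0,0,0.7],[0,0,-2,0,0,0,0.7],[0,0,-2.5,0,0,0,0.7],[0,0,-2.5,0,0,0,0.7],[0,0,-1,0,0,0,0.7],[0,0,0,0,0,0,0.7]]'
```

```text
t: 18.9
tool_pos: [0.6363, -0.2817, 0.0302]
tool_rot: [180.0, -0.1, 0.0]
wrist_force: [0.3, -0.4, 0.6]
grip_width: 0.0855
t: 19.6
tool_pos: [0.6362, -0.2818, 0.0309]
tool_rot: [179.9, -0.1, -0.0]
wrist_force: [-2.8, 1.2, 6.9]
grip_width: 0.0613
t: 20.3
tool_pos: [0.6367, -0.2818, 0.1316]
tool_rot: [179.9, -0.2, 0.0]
wrist_force: [0.2, -0.1, -1.4]
grip_width: 0.0612
```

```bash
python3 -m inch '[[-0.4,-1.2,0,0,0,0,0.7],[-0.8,-2.4,0,0,0,0,0.7],[-1.2,-3.5,0,0,0,0,0.7],[-1.2,-3.5,0,0,0,0,0.7],[-1.2,-3.5,0,0,0,0,0.7],[-1.2,-3.5,0,0,0,0,0.7],[-1.2,-3.5,0,0,0,0,0.7],[-1.2,-3.5,0,0,0,0,0.7],[-1.2,-3.5,0,0,0,0,0.7],[-1.2,-3.5,0,0,0,0,0.7],[-1.2,-3.5,0,0,0,0,0.7],[-1.2,-3.5,0,0,0,0,0.7],[-1.2,-3.5,0,0,0,0,0.7],[-1.2,-3.5,0,0,0,0,0.7],[-1.3,-3.5,0,0,0,0,0.7],[-1.3,-3.5,0,0,0,0,0.7],[-1.1,-2.6,0,0,0,0,0.7],[-0.6,-1.4,0,0,0,0,0.7],[0,0,0,0,0,0,0.7],[0,0,0,0,0,0,0.7]]'; python3 -m inch '[[0,0,0,0,0,0,0.7]]'
python3 - <<'E'
from h import *
s=robot.read_state(); im=snapshot("wrist")[:,:,::-1].copy()
cv2.imwrite("pics/w10raw.png",im);cv2.imwrite("pics/w10.png",cv2.resize(im,(800,600)))
print(s['tool_pos'],s['tool_rot'],s['wrist_force'],s['grip_width'])
E
```

```text
t: 22.3
tool_pos: [0.4358, 0.2838, 0.1283]
tool_rot: [179.9, 0.1, 0.0]
wrist_force: [-0.1, -0.7, -1.6]
grip_width: 0.0613
t: 22.4
tool_pos: [0.4368, 0.283, 0.1286]
tool_rot: [179.9, 0.0, -0.1]
wrist_force: [0.4, -1.2, 0.1]
grip_width: 0.0616
[0.43675643 0.28304573 0.12864942] [ 1.79940820e+02  4.78118275e-02 -8.44495220e-02] [ 0.43932698 -1.18249918  0.08812721] 0.06155959947173446
```

View pics/w10.png

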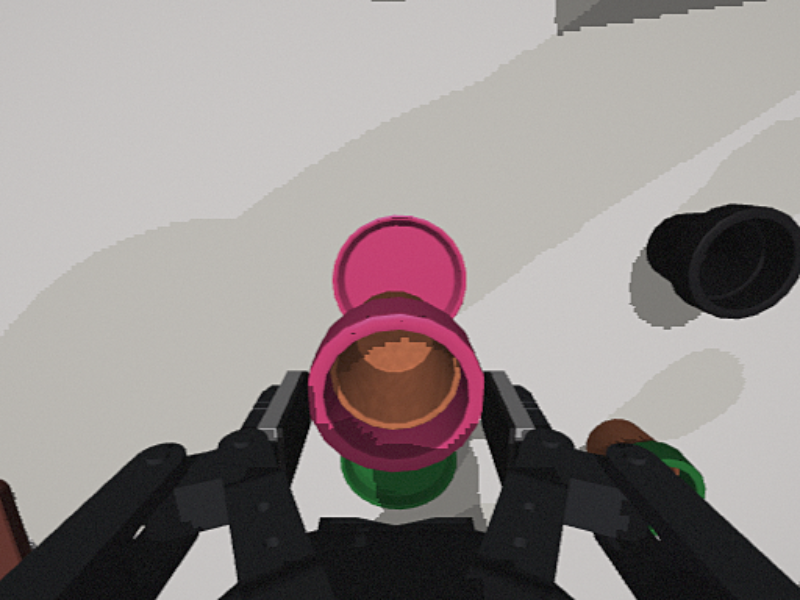

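The pink pot is held over its saucer, which spans (333..466) with its top edge at row 216. The pot's rim spans (311..484). I'll compute the saucer centre.

Run:
```python
from h import *
s=robot.read_state();T=toolT(s);p=s['tool_pos'];print(p,s['tool_rot'])
for u,v,z in((333,282,.013),(466,282,.013),(399,216,.013)): print((ray("wrist",u*.64,v*.64,z,T)*1000).round(1))
z=p[2]+.032
for u,v in((311,392),(484,392),(397,315),(397,471)): print((ray("wrist",u*.64,v*.64,z,T)*1000).round(1))
```

```text
[0.43698552 0.28307218 0.12885041] [ 1.79952377e+02  2.78217901e-02 -1.03826094e-01]
[394.8 285.5  13. ]
[484.8 285.2  13. ]
[439.5 329.4  13. ]
[407.5 285.4 160.9]
[468.  285.1 160.9]
[437.6 313.8 160.9]
[437.5 252.1 160.9]
```

```bash
python3 -m inch '[[0.1,-0.1,1,0,0,0,0.7],[0,0,2,0,0,0,0.7],[0,0,2,0,0,0,0.7],[0,0,2,0,0,0,0.7],[0,0,1.2,0,0,0,0.7],[0,0,0.6,0,0,0,0.7],[0,0,0.2,0,0,0,0.7],[0,0,0,0,0,0,0.7],[0,0,0,0,0,0,0.7]]'
```

```text
t: 23.35
tool_pos: [0.4382, 0.2858, 0.0401]
tool_rot: [-180.0, -0.1, -0.0]
wrist_force: [0.1, -0.2, -0.4]
grip_width: 0.0614
```

```bash
python3 -m inch '[[0,0.1,0.2,0,0,0,0.7],[0,0,0.15,0,0,0,0.7],[0,0,0,0,0,0,0.7]]';python3 -m inch '[[0,0,0.05,0,0,0,0.7],[0,0,0,0,0,0,0.7]]'
```

```text
t: 23.65
tool_pos: [0.4379, 0.2846, 0.0361]
tool_rot: [-180.0, -0.0, -0.0]
wrist_force: [0.3, -0.3, 0.1]
grip_width: 0.0616
t: 23.85
tool_pos: [0.438, 0.2848, 0.036]
tool_rot: [-180.0, -0.0, 0.0]
wrist_force: [-1.3, -1.4, 6.4]
grip_width: 0.0609
```

```bash
python3 -m inch '[[0,0,-0.05,0,0,0,0.3],[0,0,0,0,0,0,0.2],[0,0,0,0,0,0,0.1],[0,0,0,0,0,0,0],[0,0,0,0,0,0,0],[0,0,0,0,0,0,0]]';python3 -m inch '[[0,0,-1,0,0,0,0],[0,0,-2,0,0,0,0],[0,0,-2.5,0,0,0,0],[0,0,-2.5,0,0,0,0],[0,0,-2,0,0,0,0],[1,0.5,-1,0,0,0,0],[2.5,1.5,0,0,0,0,0],[3.5,2,0,0,0,0,0],[3.5,2,0,0,0,0,0],[3.5,1.8,0,0,0,0,0],[2.2,1.2,0,0,0,0,0],[1,0.5,0,0,0,0,0],[0,0,0,0,0,0,0],[0,0,0,0,0,0,0]]'
python3 - <<'E'
from h import *
s=robot.read_state(); im=snapshot("wrist")[:,:,::-1].copy()
cv2.imwrite("pics/w11raw.png",im);cv2.imwrite("pics/w11.png",cv2.resize(im,(800,600)))
print(s['tool_pos'],s['tool_rot'],s['wrist_force'],s['grip_width'])
E
```

```text
t: 24.45
tool_pos: [0.4376, 0.2845, 0.0358]
tool_rot: [-180.0, 0.0, 0.0]
wrist_force: [0.0, 0.1, -0.0]
grip_width: 0.0855
t: 25.85
tool_pos: [0.6086, 0.1906, 0.1457]
tool_rot: [-180.0, 0.1, 0.1]
wrist_force: [-0.8, 0.5, -0.7]
grip_width: 0.0854
[0.60858204 0.19063052 0.1456806 ] [-1.79967501e+02  5.22419473e-02  7.78710918e-02] [-0.76832827  0.52251982 -0.6643665 ] 0.08541566525916343
```

View pics/w11.png

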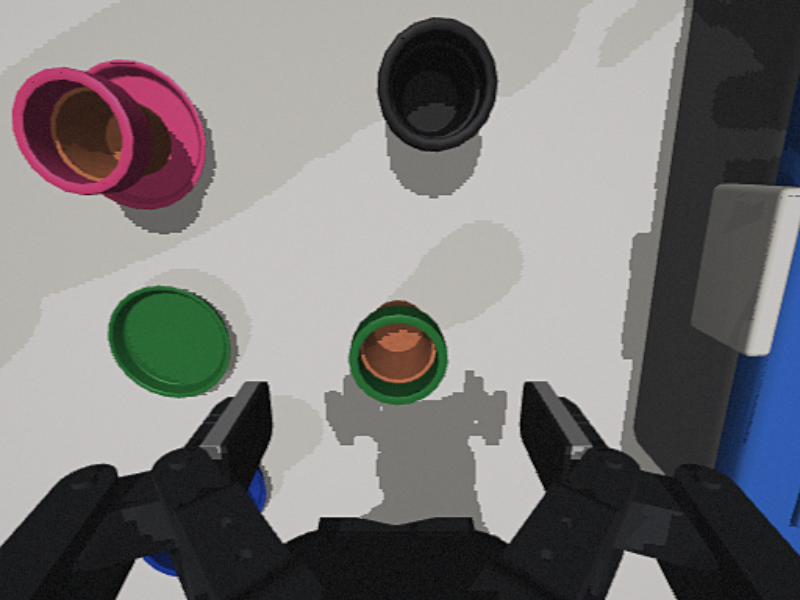

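The green pot's rim spans (349..447, 312..404), and its saucer is at (171,341). The blue box's handle begins at column 692, so I'll check clearance as well.

Run:
```python
from h import *
s=robot.read_state();T=toolT(s); im=cv2.imread("pics/w11raw.png")
for u,v,z in((349,358,.062),(447,358,.062),(398,312,.062),(398,404,.062),(692,320,.05),(692,320,.1),(692,320,.14)): print((ray("wrist",u*.64,v*.64,z,T)*1000).round(1))
print(fit("wrist",im,"green",171*.64,341*.64,.013,T,rad=46))
```

```text
[578.9 151.9  62. ]
[641.2 152.   62. ]
[610.  182.8  62. ]
[610.2 118.8  62. ]
[800.4 173.3  50. ]
[763.7 191.5 100. ]
[734.3 206.1 140. ]
(array([438.5, 141.1]), np.float64(44.8))
```

```bash
python3 -m inch '[[0.1,1.2,0,0,0,0,0],[0,1.7,0.5,0,0,0,0],[0,0.9,2,0,0,0,0],[0,0,2.5,0,0,0,0],[0,0,2,0,0,0,0],[0,0,0,0,0,0,0],[0,0,0,0,0,0,0],[0,0,0,0,0,0,0]]'
python3 - <<'E'
from h import *
s=robot.read_state(); im=snapshot("wrist")[:,:,::-1].copy()
cv2.imwrite("pics/w12.png",cv2.resize(im,(800,600)))
print(s['tool_pos'],s['tool_rot'],s['wrist_force'],s['grip_width'])
E
```

```text
t: 26.7
tool_pos: [0.6114, 0.1513, 0.0772]
tool_rot: [-180.0, -0.1, -0.0]
wrist_force: [0.5, -0.3, -0.1]
grip_width: 0.0855
[0.61138694 0.15130399 0.07723553] [-1.79985579e+02 -1.02053602e-01 -1.72896885e-02] [ 0.45243794 -0.25006924 -0.13876996] 0.08546641557036633
```

View pics/w12.png

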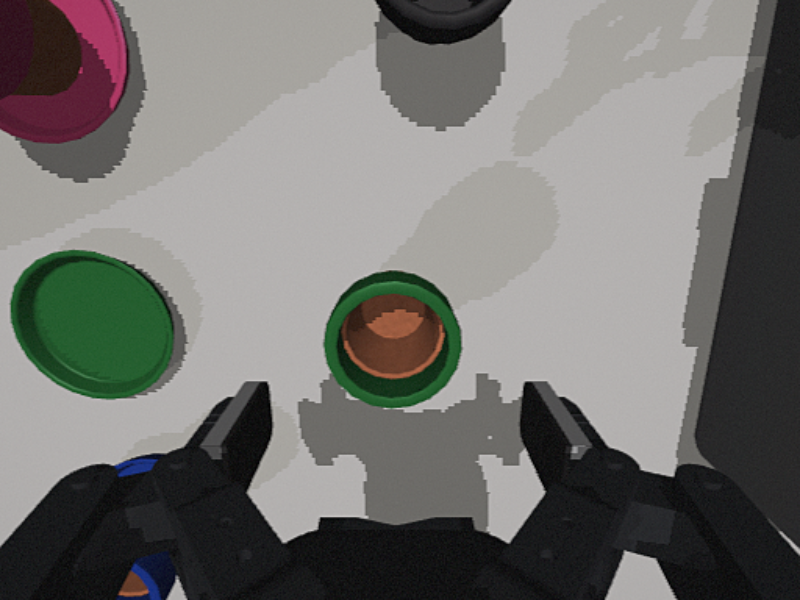

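The green pot's rim centre is at (393,343), well centred. I'll descend, grip and lift.

```bash
python3 -m inch '[[-0.1,0,1.5,0,0,0,0],[0,0,2,0,0,0,0],[0,0,0.9,0,0,0,0],[0,0,0.3,0,0,0,0],[0,0,0,0,0,0,0],[0,0,0,0,0,0,0]]'; python3 -m inch '[[0,0,0,0,0,0,0.3],[0,0,0,0,0,0,0.5],[0,0,0,0,0,0,0.7],[0,0,0,0,0,0,0.7],[0,0,0,0,0,0,0.7],[0,0,0,0,0,0,0.7],[0,0,0,0,0,0,0.7]]' 35;  python3 -m inch '[[0,0,-0.5,0,0,0,0.7],[0,0,-1.5,0,0,0,0.7],[0,0,-2,0,0,0,0.7],[0,0,-2,0,0,0,0.7],[0,0,-1.5,0,0,0,0.7],[0,0,0,0,0,0,0.7],[0,0,0,0,0,0,0.7]]'
```

```text
t: 27.35
tool_pos: [0.6101, 0.1518, 0.0295]
tool_rot: [-180.0, -0.1, 0.0]
wrist_force: [-0.3, 0.0, 0.7]
grip_width: 0.0851
t: 28.05
tool_pos: [0.6101, 0.1517, 0.0305]
tool_rot: [180.0, -0.1, 0.0]
wrist_force: [-4.0, -2.0, 10.5]
grip_width: 0.0616
t: 28.75
tool_pos: [0.6097, 0.1513, 0.1038]
tool_rot: [180.0, -0.0, -0.0]
wrist_force: [0.4, 0.2, -1.6]
grip_width: 0.0615
```

```bash
python3 -m inch '[[-0.7,0,0,0,0,0,0.7],[-2,0.1,0,0,0,0,0.7],[-2.8,0.2,0,0,0,0,0.7],[-3,0.2,0,0,0,0,0.7],[-3,0.2,0,0,0,0,0.7],[-2.8,0.2,0,0,0,0,0.7],[-2,0.1,0,0,0,0,0.7],[-0.8,0,0,0,0,0,0.7],[0,0,0,0,0,0,0.7],[0,0,0,0,0,0,0.7],[0,0,1,0,0,0,0.7],[0,0,2,0,0,0,0.7],[0,0,2,0,0,0,0.7],[0,0,1,0,0,0,0.7],[0,0,0.4,0,0,0,0.7],[0,0,0,0,0,0,0.7],[0,0,0,0,0,0,0.7]]'
python3 - <<'E'
from h import *
s=robot.read_state(); im=snapshot("wrist")[:,:,::-1].copy()
cv2.imwrite("pics/w13.png",cv2.resize(im,(800,600)))
print(s['tool_pos'],s['tool_rot'],s['wrist_force'],s['grip_width'])
E
```

```text
t: 30.45
tool_pos: [0.4392, 0.1418, 0.0404]
tool_rot: [-180.0, -0.0, 0.0]
wrist_force: [0.1, -0.1, -0.2]
grip_width: 0.0612
[0.43920642 0.14180557 0.0403563 ] [-1.79974752e+02 -3.94993036e-02  7.04203441e-03] [ 0.10110539 -0.1211294  -0.2056078 ] 0.06124368722736649
```

View pics/w13.png

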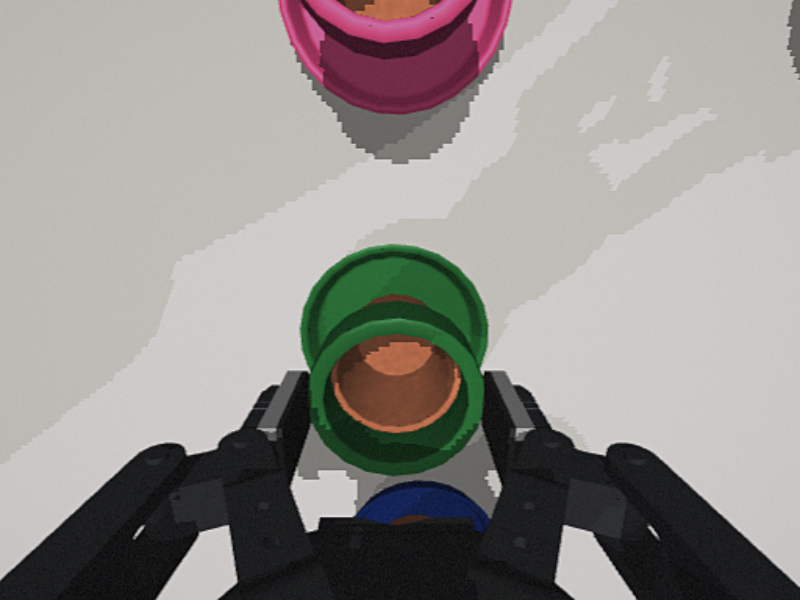

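The green saucer is centred at column 395 and the pot at 397, so the alignment is good. I'll lower it with a 1 mm x trim.

```bash
python3 -m inch '[[-0.1,0,0.2,0,0,0,0.7],[0,0,0.15,0,0,0,0.7],[0,0,0.05,0,0,0,0.7],[0,0,0,0,0,0,0.7]]';python3 -m inch '[[0,0,0.05,0,0,0,0.7],[0,0,0,0,0,0,0.7]]'
```

```text
t: 30.9
tool_pos: [0.4377, 0.1415, 0.0359]
tool_rot: [180.0, -0.0, -0.0]
wrist_force: [-0.1, -0.4, -1.6]
grip_width: 0.0615
t: 31.1
tool_pos: [0.4378, 0.1415, 0.0356]
tool_rot: [180.0, -0.0, -0.0]
wrist_force: [-0.9, -1.1, 3.6]
grip_width: 0.0614
```

```bash
python3 -m inch '[[0,0,0,0,0,0,0.3],[0,0,0,0,0,0,0.2],[0,0,0,0,0,0,0.1],[0,0,0,0,0,0,0],[0,0,0,0,0,0,0],[0,0,0,0,0,0,0]]';python3 -m inch '[[0,0,-1,0,0,0,0],[0,0,-2,0,0,0,0],[0,0,-2.5,0,0,0,0],[0,0,-2.5,0,0,0,0],[0,0,-3,0,0,0,0],[0,0,-3,0,0,0,0],[0,0,-3,0,0,0,0],[0,0,-2,0,0,0,0],[0,0,-1,0,0,0,0],[0,0,0,0,0,0,0],[0,0,0,0,0,0,0]]'
python3 - <<'E'
from h import *
s=robot.read_state(); im=snapshot("wrist")[:,:,::-1].copy()
cv2.imwrite("pics/w14.png",cv2.resize(im,(800,600)))
im=snapshot("side")[:,:,::-1].copy()
cv2.imwrite("pics/s14.png",cv2.resize(im,(800,600)))
im=snapshot("top")[:,:,::-1].copy()
cv2.imwrite("pics/t14raw.png",im)
cv2.imwrite("pics/t14.png",cv2.resize(im,(800,600)))
print(s['tool_pos'],s['wrist_force'],s['grip_width'],s['t'])
E
```

```text
t: 31.7
tool_pos: [0.4376, 0.1415, 0.0353]
tool_rot: [-180.0, 0.0, 0.0]
wrist_force: [0.5, -0.5, -0.2]
grip_width: 0.0851
t: 32.8
tool_pos: [0.4373, 0.1413, 0.2346]
tool_rot: [180.0, 0.0, 0.0]
wrist_force: [-1.1, -0.5, -1.4]
grip_width: 0.0857
[0.43727359 0.14133553 0.23458907] [-1.05527924 -0.50389017 -1.39854991] 0.08570373204691828 32.8
```

View pics/s14.png

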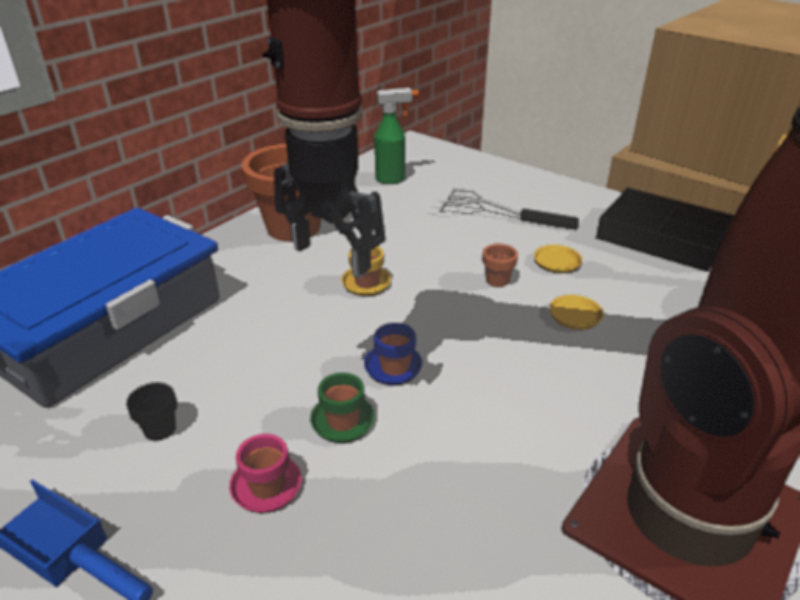

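View pics/w14.png

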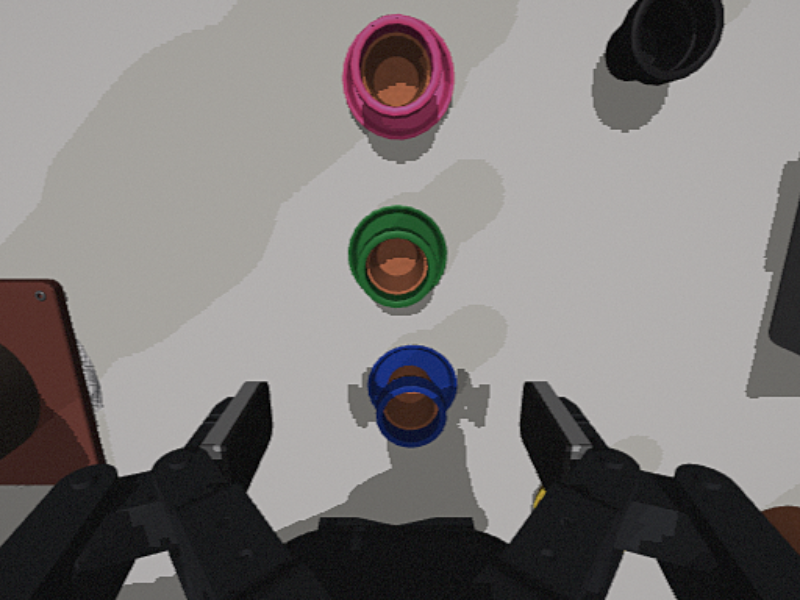

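View pics/t14.png

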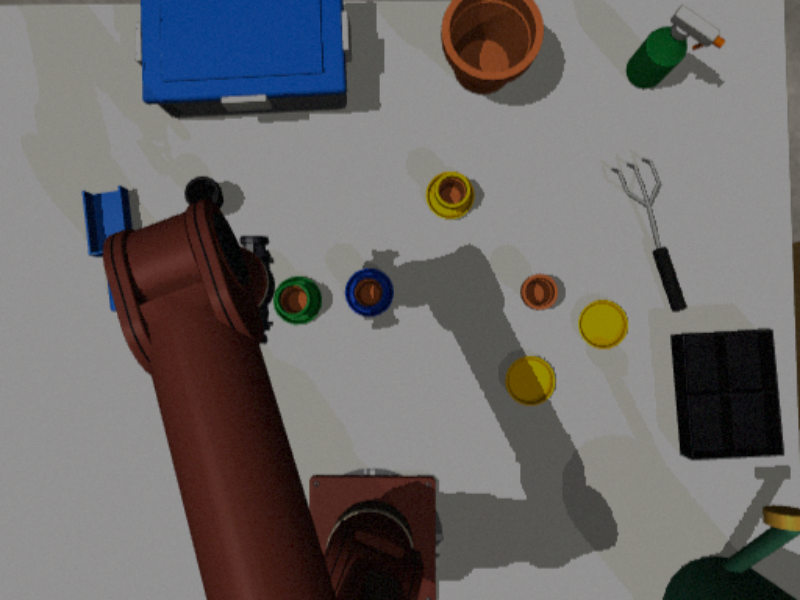

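All four pots stand upright in their own saucers: blue (370,292), green (298,300) and yellow (451,193) in the top view, and pink in the side view at (265,483). Plain (539,291) and black (203,194) have not moved, and the arm is clear.

```bash
python3 -c "
from rig import robot
print(robot.job_done())"
```

```text
the job is handed in; nothing more can be done
None
```

The blue, yellow, pink and green pots now each stand upright in the saucer of their own colour. For yellow I used the saucer farthest from the base, about 650 mm out. Each pot was gripped across the rim band and lowered in steps of 2 mm or less, then 0.5 mm, until it touched. Set-down force stayed at about 11 N or less. The job was handed in at about 33 s with the gripper open and clear of everything.

- **Centring:** The blue pot measured within about 2 mm of its saucer's centre after release. Yellow and green were checked while still held, and were about 1–2 mm off. Pink was set using saucer estimates that differed by up to 4 mm between views. After release I checked yellow, pink and green by eye only, and they look centred.
- **Bystanders:** The plain and black pots are at the same pixels as at the start.
- **Disagreement between checks:** The camera estimates differed by up to 4–5 mm, most for the yellow saucer from the side camera. I relied on the wrist camera for the final positions. No check failed.

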